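# Index the pour-over dripper to the next cup and wind the brew timer

### The job

Get the pour-over bar ready for the next cup: push the dripper carriage along its rail, away from the plain cream mug, until it clicks home in the station over the dotted mug, without running it on to the end of the rail. Then wind the brew timer past its red 10-minute mark and turn it back down to 4 minutes. Leave the mugs and the other things standing where they are.

Things in the scene. Friction and masses are not known exactly. Their poses are not given: they have to be found in the camera images.
- stand: Pour-over bar, fixed to the worktop: wooden foot 172 x 365 x 16 mm, two posts, square aluminium rail. Origin on the worktop under the foot; y axis along the rail, x away from the robot, within 0.12 rad of square to it. The rail lies at x = +70 mm here, its top 200 mm above the worktop. The carriage slides towards -y (the robot's right).
- carriage (a joint): Travel of the dripper carriage along the rail, m: 0 in the first station (over the cream mug), 0.200 at the rail's end. The next station, a notch in a clamped strip, lies somewhere from 0.122 to 0.158, not measured: it must be felt. Sliding slowly between stations takes 1 to 3 N; pushing out of a station takes 10 to 13 N.
- plunger (a joint): Spring roller under the carriage with a black pin head on top of the saddle: below 0.001 m while it rides the plain rail, about 0.0047 m (pin head lower) in a station. At a notch the carriage snaps in over the last 6 mm, then resists a push further with 10 to 13 N; let go, it centres itself and stays.
- push_tab (a point): The place to push: on the outer face of the carriage's left (+y) steel side plate, 243 mm above the worktop, 14 mm below the plate's top edge. The plate is 32 mm wide, faces the stand's +y and stands up beside the saddle on the rail as a push tab. At 229 mm and higher there is only this plate, its twin 84 mm to the right and the pin head; the dripper's paper rim ends at 236 mm.
- dripper_outlet (a point): Bottom opening of the white cone dripper on the carriage, on the cone's axis, 136 mm above the worktop.
- mug_a: Plain cream mug, 78 mm wide, 101 mm high, handle towards the robot, on the stand's foot under the first station. Origin at the underside, 18.5 mm from the cup's axis towards the handle. Leave it where it is.
- mug_b: White mug with blue-green dots, 90 mm wide, 105 mm high, handle towards the robot, on the stand's foot near the next station (its axis within 25 mm of where the dripper outlet must stop). Origin at the underside, 19.5 mm from the cup's axis towards the handle. Leave it where it is.
- mug_b_mouth (a point): Centre of the dotted mug's mouth.
- timer_case: White round case of the brew timer, 76 mm across, 26 mm high, stuck to the worktop. Origin at the middle of its underside. From the axis the zero mark lies towards its -x; a tick a minute follows clockwise (seen from above), 0.12 rad each, longer at 0, 5 and 10; the 10-minute mark is red.
- timer (a joint): Angle of the timer's red knob, rad, growing clockwise seen from above, 0.12 rad a minute: 0 at the zero mark, 0.48 at 4 minutes, 1.20 at the red 10-minute mark, stop at 1.50. Starts between 0 and 0.2. It turns against about 0.04 N m and stays where it is left.
- timer_grip (a point): On the knob's axis, 55 mm above the worktop: the height to grip. Finger bar 44 mm long, 11 mm thick, top 63 mm above the worktop, on a disc 47 mm across whose top is at 32 mm. The point's x axis lies along the bar and turns with it; at 0 the bar lies along the case's x axis, its white pointer towards -x.
- tumbler: Empty glass tumbler, 81 mm wide, 91 mm high, standing behind and to the right of the bar. Leave it alone.
- lemon: Lemon, 71 mm long, lying on the worktop to the right. Leave it alone.

How it is judged:
On the way, in this order (a step that is already met when the one before it is completed fails the run):
1. the carriage sits in the next station's notch, the dripper over the dotted mug (value of joint plunger above 0.003 m and value of joint carriage above 0.1 m and horizontal distance between dripper_outlet and mug_b_mouth below 0.03 m), for 0.2 s.
2. the timer is wound past its red 10-minute mark (value of joint timer above 1.2 rad), for 0.1 s.
At the end, for the whole second after the job is handed in: The carriage's spring roller sits at least 3 mm down in the next station's notch, with the dripper outlet within 30 mm of the axis of the dotted mug, which stands upright and still; the timer's knob stands at 4 minutes to within half a minute (0.42 to 0.54 rad) (all of step 1 and value of joint timer between 0.42 and 0.54 rad and linear speed of mug_b below 0.02 m/s and angle between mug_b's own z axis and vertical below 0.1 rad); the robot touches nothing.
It fails at once if the carriage was run on to the end of the rail (value of joint carriage above 0.19 m).
It fails at once if a mug was pushed away by more than 20 mm or tipped (distance of any of mug_a, mug_b from where it was at the start of the episode above 0.02 m or angle between any of mug_a, mug_b's own z axis and vertical above 0.3 rad).
It fails at once if the tumbler or the lemon was knocked away by more than 30 mm (distance of any of tumbler, lemon from where it was at the start of the episode above 0.03 m).
It also fails if it takes over 51 s, if anything falls off the work surface, if the arm or the gripper's body presses on something with over 40 N, if the wrist force passes 120 N, or if a joint passes its speed limit or range.

### The arm

A 6-joint arm with a two-finger parallel gripper is mounted at the origin on a cart in front of the work surface, level with it; the furniture and walls round the work are solid. World frame = base frame: x ahead of the robot, y to its left, z up, the work surface at z = 0. Lengths are in m, angles in rad, forces in N, time in s.
With the tool pointing down it reaches from about 0.35 to 1 m from the base axis. Payload 7.1 kg.
Tool frame: the origin (TCP) lies between the finger pads; the fingertips stand 22 mm ahead of it and the grasp point (between the pads) lies 3 mm ahead of it; z points along the fingers, y is the line along which they close (so a half turn about z gives the same grasp; the last joint's range is limited). The gripper opens to 85 mm and grips with 20 to 120 N. Pads are 22 mm wide; open, the fingers measure 114 mm over their backs; the gripper's body (76 mm by 85 mm) begins 54 mm behind the grasp point. The pads swing forward as they close: fully open they stand 13 mm farther back than shut.
Start: joints at [-1.12, 0.423, 1.63, -0, 1.089, -0.019], TCP at [0.283, -0.557, 0.22] pointing down, gripper open.
Joint ranges: [-3, 3], [-0.9, 2.11], [0.09, 2.58], [-1.31, 4.45], [0.11, 2.69], [-2.54, 2.54]. Speed limits (rad/s): [2.39, 2.39, 3.01, 3.14, 3.14, 3.14].

### API

Orientations are given as a rotation vector (axis times angle).
In Python, from rig import manip gives the robot as it stands. The module is installed in compiled form; this text tells all that it offers. Calls block until the motion is done:
- manip.move_to(position, orientation): joint-space move of the TCP to a pose.
- manip.servo_line(position, orientation=None, rate=0.15): straight line of the TCP; orientation=None keeps the orientation; rate is the mean speed in m/s.
- manip.set_joints(angles): joint-space move.
- manip.command_gripper(opening, f_grip=None): finger opening in m; f_grip is the grip in N (None keeps the last); returns when the fingers have stopped.
- manip.hold(seconds).
- manip.solve_ik(position, orientation): joint angles nearest the present ones, or None.
- manip.camera(name): name is "scene" or "top" or "wrist"; returns a dict with "image" (420x560x3 uint8, red, green, blue), "fx", "fy", "cx", "cy" (pixels), "cam_to_world" (4x4, takes a point from camera to world coordinates); the wrist camera has in their place "mount" (4x4, takes a point from camera to tool coordinates, whose origin is the TCP and whose axes are the flange's). Camera axes: x right, y down, z forward; pixel columns grow to the right and rows downward; lengths in m; the calibration is good to about 2 mm. A picture is of the moment at which its call begins: read the wrist's pose just before it. There is no depth.
A pose or a line that the arm cannot do raises manip.IKError and nothing moves.
- manip.sign_off(): hands the job in; it is judged then, once.
Readings, each from a call of its own:
- manip.get_time(): time.
- manip.get_joint_positions(): joint angles.
- manip.get_joint_vel(): joint speeds.
- manip.get_tau(): joint torques, N m.
- manip.get_position(): TCP position.
- manip.get_ee_rot(): TCP orientation.
- manip.get_contact_force(): force on the tool from outside, world axes, zero at the start.
- manip.get_torque(): the same for the moment, N m.
- manip.get_width(): finger opening in m.
- manip.get_grip_force(): force on a finger pad.
Only numpy, scipy, OpenCV 4.12 (cv2) and the standard library are available. Lean on these libraries where they do the work, as an engineer would, in place of code of your own. Each camera call takes 0.05 s, during which the arm holds its last target. There are 200 camera calls.

## Working session

There is one attempt and no reset: what is moved stays moved. The work goes in short steps, each a Python script; the robot and the scene stay as the last script left them, time stands still between calls to the robot, and variables do not carry over. Pictures are saved under pics/ and viewed, at most 10 in all, crops included, and the job is handed in when it is done.

```bash
mkdir -p pics
python3 - <<'E'
from rig import manip
import cv2,pickle
d={}
for n in("scene","top"):
    c=manip.camera(n); d[n]=c; cv2.imwrite(f"pics/{n}0.png",c["image"][:,:,::-1])
    print(n,c["fx"],c["cx"],c["cy"],c["cam_to_world"].round(3).tolist())
pickle.dump(d,open("c.pkl","wb"))
print(manip.get_ee_rot(),manip.get_time(),manip.get_width())
E
```

```text
scene 504.8647933876806 274.96396768250526 205.58980966179067 [[-0.896, -0.244, 0.371, 0.08], [-0.443, 0.535, -0.719, 0.784], [-0.023, -0.809, -0.587, 0.871], [0.0, 0.0, 0.0, 1.0]]
top 480.1987583186409 283.13397337959356 210.91257810022512 [[0.029, -0.995, 0.094, 0.44], [-1.0, -0.028, 0.009, -0.098], [-0.006, -0.095, -0.995, 1.211], [0.0, 0.0, 0.0, 1.0]]
[-3.05401377e+00 -7.30884157e-01  4.68837169e-04] 0.1 0.08569828866197791
```

View pics/top0.png

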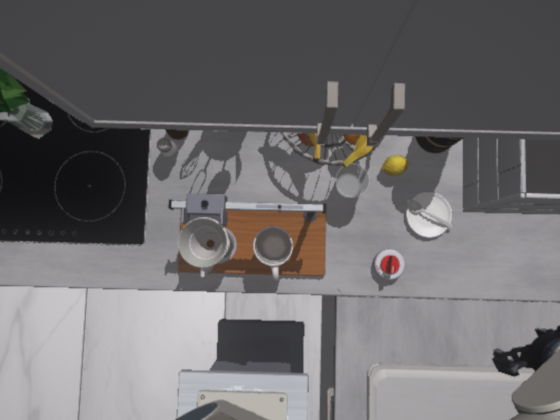

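View pics/scene0.png

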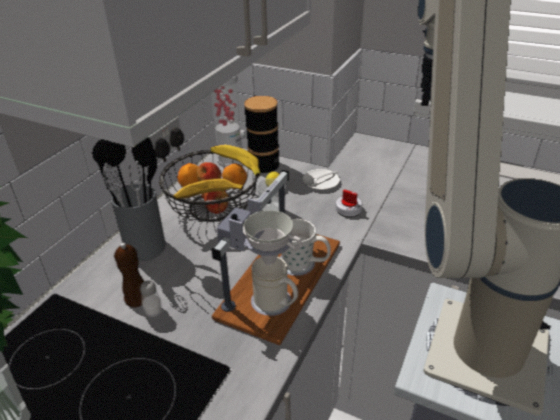

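The top view shows the bar (rail about (172,204) to (325,208), saddle about (205,207)), the mugs at (204,243) and (272,246), and the timer at (390,264). The scene view agrees with it. I'll enlarge this region.

```bash
cat > h.py <<'E'
import numpy as np,cv2,pickle
def ray(c,u,v,T=None):
    T=c["cam_to_world"] if T is None else T
    d=T[:3,:3]@np.array([(u-c["cx"])/c["fx"],(v-c["cy"])/c["fy"],1]); return T[:3,3],d
def onz(c,u,v,z,T=None):
    o,d=ray(c,u,v,T); return o+d*(z-o[2])/d[2]
E
python3 - <<'E'
from h import *
d=pickle.load(open("c.pkl","rb")); c=d["top"]; im=c["image"]
cv2.imwrite("pics/crop.png",cv2.resize(im[185:285,160:420,::-1],None,fx=3,fy=3,interpolation=cv2.INTER_CUBIC))
hsv=cv2.cvtColor(im,cv2.COLOR_RGB2HSV)
foot=((hsv[...,0]<14)&(hsv[...,1]>120)&(hsv[...,2]>60)).astype(np.uint8); foot[:,:165]=0;foot[:,340:]=0;foot[:200]=0;foot[290:]=0
p=cv2.findNonZero(foot); r=cv2.minAreaRect(p); print(r)
for q in cv2.boxPoints(r): print(q,onz(c,*q,.016).round(4))
red=((hsv[...,0]<6)|(hsv[...,0]>174))&(hsv[...,1]>150)&(hsv[...,2]>80)
red[:240]=0;red[:,:350]=0;red[:,430:]=0
m=cv2.moments(red.astype(np.uint8),True);u,v=m['m10']/m['m00'],m['m01']/m['m00'];print(u,v,m['m00'],onz(c,u,v,.04))
for n,q,z in[("railL",(172,204),.2),("railR",(325,208),.2),("pin",(204,203),.235),("case",(389.5,264.5),.026)]:print(n,onz(c,*q,z).round(4))
E
```

```text
((252.3137969970703, 241.7032012939453), (143.55572509765625, 62.142696380615234), 1.5911403894424438)
[179.70085 270.7695 ] [0.3974 0.164  0.016 ]
[181.42638 208.65077] [0.5518 0.1673 0.016 ]
[324.92676 212.6369 ] [ 0.5518 -0.1919  0.016 ]
[323.20123 274.7556 ] [ 0.3978 -0.1908  0.016 ]
389.8859060402685 263.18791946308727 149.0 [ 0.43109736 -0.34968636  0.04      ]
railL [0.5439 0.1469 0.2   ]
railR [ 0.5444 -0.1774  0.2   ]
pin [0.5442 0.073  0.235 ]
case [ 0.4278 -0.3518  0.026 ]
```

View pics/crop.png

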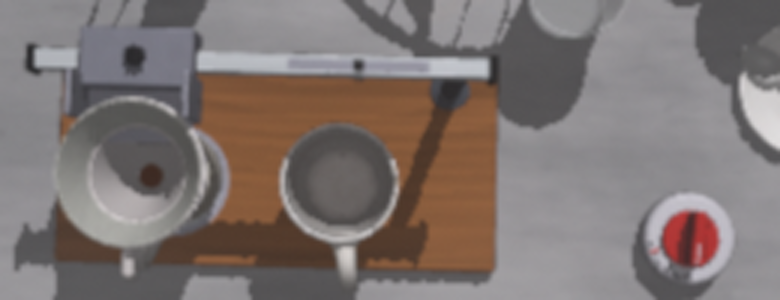

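The crop shows the rail square to the world at x≈0.544, the pin head at crop (133,57), the strip at crop x 288 to 430, the dotted mug's mouth at crop (340,183) and the timer bar at crop (690,237). The foot is 155 x 358 mm as seen, with its far edge hidden, so the measurement fits. Next: check the cabinet height and the IK, then move in.

```bash
cat >> h.py <<'E'
from scipy.spatial.transform import Rotation as R
def down(a):  # tool y at angle a from world x
    y=np.array([np.cos(a),np.sin(a),0]);z=np.array([0,0,-1.]);return R.from_matrix(np.c_[np.cross(y,z),y,z]).as_rotvec()
E
python3 - <<'E'
from h import *
from rig import manip
d=pickle.load(open("c.pkl","rb"))
o1,d1=ray(d["top"],95,122);o2,d2=ray(d["scene"],130,132)
s=np.linalg.lstsq(np.c_[d1,-d2],o2-o1,rcond=None)[0];print("cab",o1+s[0]*d1,o2+s[1]*d2)
for n,q,z in[("pin",(204.3,204),.235),("mugB",(273.3,246),.105),("strip0",(256,206),.2),("strip1",(303.3,207.5),.2)]:print(n,onz(d["top"],*q,z).round(4))
for a in(0,np.pi):
  for p in[(.544,.16,.257),(.544,-.03,.257),(.544,.16,.36)]:print(a,p,manip.solve_ik(p,down(a)))
for a in np.arange(-3,3.2,.5):
  q=manip.solve_ik((.428,-.352,.057),down(a));print(round(a,2),None if q is None else q[5])
E
```

```text
cab [0.64209759 0.20869396 0.47331129] [0.64697435 0.2117336  0.47591089]
pin [0.5421 0.0723 0.235 ]
mugB [ 0.4632 -0.068   0.105 ]
strip0 [ 0.5446 -0.0313  0.2   ]
strip1 [ 0.5442 -0.1315  0.2   ]
0 (0.544, 0.16, 0.257) [ 2.65063781e-01  2.96798719e-01  1.72643318e+00 -4.44089210e-16
  1.11836076e+00  2.65063781e-01]
0 (0.544, -0.03, 0.257) [-7.69348058e-02  2.62698136e-01  1.77377623e+00 -4.44089210e-16
  1.10511829e+00 -7.69348058e-02]
0 (0.544, 0.16, 0.36) [ 2.65063781e-01  2.05195132e-01  1.60769272e+00 -4.44089210e-16
  1.32870480e+00  2.65063781e-01]
3.141592653589793 (0.544, 0.16, 0.257) None
3.141592653589793 (0.544, -0.03, 0.257) None
3.141592653589793 (0.544, 0.16, 0.36) None
-3.0 2.290255355657771
-2.5 1.7902553556577718
-2.0 1.290255355657771
-1.5 0.7902553556577718
-1.0 0.29025535565777183
-0.5 -0.2097446443422295
0.0 -0.7097446443422291
0.5 -1.2097446443422284
1.0 -1.709744644342229
1.5 -2.2097446443422295
2.0 None
2.5 None
3.0 None
```

The cabinet's front edge is at x 0.645, z 0.475, so I'll keep the transit low. Pin-to-mug spacing along y is 0.140, which fits the given range. I'll look at the timer with the wrist camera on the way to the rail.

Run:
```python
from h import *
from rig import manip
manip.command_gripper(0.0,40)
manip.move_to((.36,-.352,.29),down(-1.57))
p=manip.get_position();r=manip.get_ee_rot()
c=manip.camera("wrist");c["p"]=p;c["r"]=r;pickle.dump(c,open("w1.pkl","wb"))
cv2.imwrite("pics/w1.png",c["image"][:,:,::-1])
print(c["mount"].round(3).tolist(),manip.get_time())
for q in[(.42,-.1,.30),(.44,.16,.30),(.544,.165,.30)]:manip.move_to(q,down(0))
manip.servo_line((.544,.165,.259))
print(manip.get_position(),manip.get_time(),manip.get_contact_force())
c=manip.camera("scene");cv2.imwrite("pics/s1.png",cv2.resize(c["image"][130:330,150:400,::-1],None,fx=3,fy=3))
```

```text
[[0.0, -0.955, -0.297, 0.077], [1.0, 0.0, 0.0, -0.001], [-0.0, -0.297, 0.955, -0.154], [0.0, 0.0, 0.0, 1.0]] 1.8333
[0.54334689 0.16469844 0.25924187] 4.7917 [0.07195872 0.60931456 0.5179942 ]
```

View pics/w1.png

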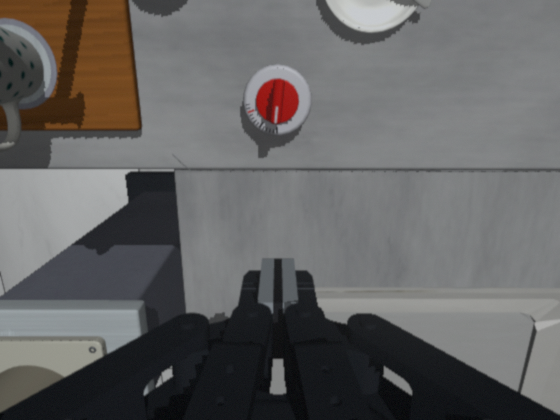

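View pics/s1.png

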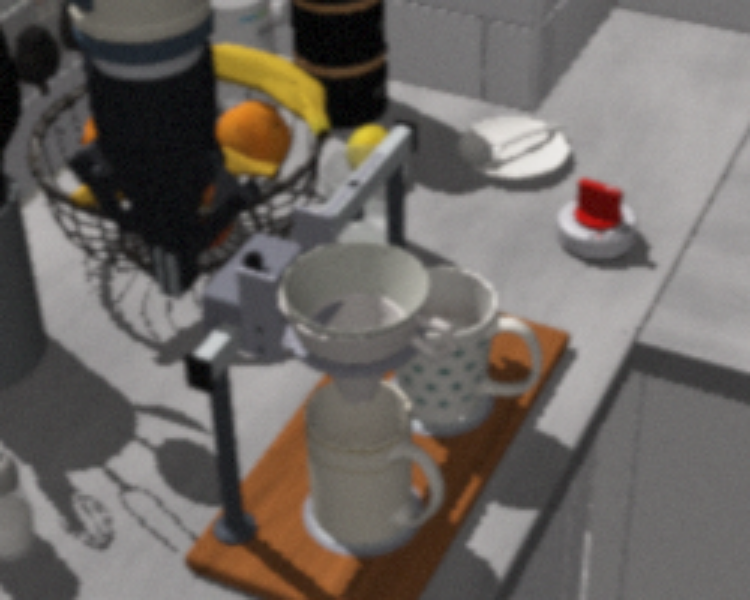

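The wrist view shows the timer at (277,100), with the bar near vertical and its pointer toward the robot. The scene crop shows the fingertips at (178,290), a bit left of the side plate at (225,295). I'll check by projection before pushing.

Run:
```python
from h import *
from rig import manip
print(manip.get_width(),manip.get_position())
d=pickle.load(open("c.pkl","rb"));c=d["scene"]
Ti=np.linalg.inv(c["cam_to_world"])
def proj(p):
    q=Ti@np.r_[p,1];u=c["fx"]*q[0]/q[2]+c["cx"];v=c["fy"]*q[1]/q[2]+c["cy"];return np.round([(u-150)*3,(v-130)*3])
for n,p in dict(tip=(.5433,.1647,.237),railL=(.544,.147,.2),railR=(.544,-.177,.2),pTopNear=(.528,.115,.257),pTopFar=(.56,.115,.257),pLowNear=(.528,.115,.22),pin=(.544,.073,.24)).items():print(n,proj(p))
w=pickle.load(open("w1.pkl","rb"))
T=np.eye(4);T[:3,:3]=R.from_rotvec(w["r"]).as_matrix();T[:3,3]=w["p"];T=T@w["mount"]
im=w["image"];hsv=cv2.cvtColor(im,cv2.COLOR_RGB2HSV)
red=(((hsv[...,0]<6)|(hsv[...,0]>174))&(hsv[...,1]>150)&(hsv[...,2]>60));red[:60]=0;red[140:]=0;red[:,:255]=0
p=cv2.findNonZero(red.astype(np.uint8));e=cv2.minEnclosingCircle(p);print(e,onz(w,*e[0],.032,T))
wh=(hsv[...,1]<25)&(hsv[...,2]>150);wh[:60]=0;wh[140:]=0;wh[:,:235]=0;wh[:,320:]=0
n,l,s,_=cv2.connectedComponentsWithStats(wh.astype(np.uint8));k=1+s[1:,4].argmax()
pp=cv2.findNonZero((l==k).astype(np.uint8));e2=cv2.minEnclosingCircle(pp);print(e2,onz(w,*e2[0],.026,T))
cv2.imwrite("pics/t.png",cv2.resize(im[55:145,230:330,::-1],None,fx=6,fy=6,interpolation=cv2.INTER_CUBIC))
```

```text
-0.00017029148158141538 [0.54401229 0.16496414 0.2599525 ]
tip [182. 332.]
railL [201. 359.]
railR [406. 126.]
pTopNear [239. 272.]
pTopFar [198. 260.]
pLowNear [243. 315.]
pin [251. 252.]
((276.259033203125, 100.5481948852539), 21.8706111907959) [ 0.42933302 -0.35072206  0.032     ]
((277.6666564941406, 98.0), 33.42829895019531) [ 0.43187998 -0.35223299  0.026     ]
```

View pics/t.png

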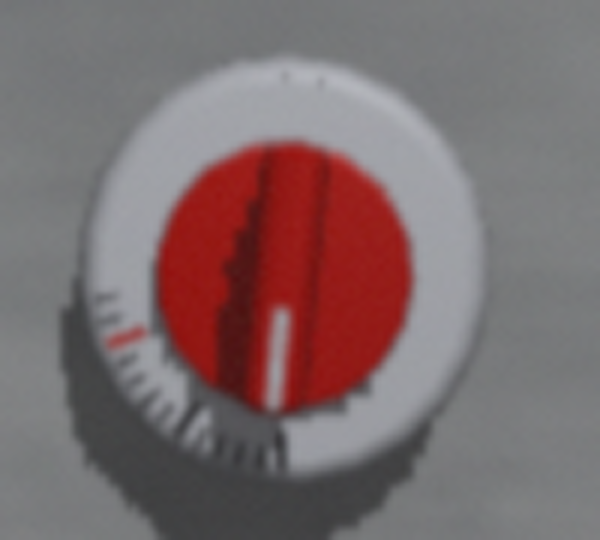

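The timer crop gives the zero tick at about (285,455), the red mark at (125,338) and the pointer from (283,310) to (273,410). The fingertip in the scene view sits higher than projected, so I'll take one close crop.

Run:
```python
from h import *
from rig import manip
w=pickle.load(open("w1.pkl","rb"));print(w["fx"],w["cx"],w["cy"])
c=manip.camera("scene");im=c["image"][190:260,180:270,::-1]
cv2.imwrite("pics/s2.png",cv2.convertScaleAbs(cv2.resize(im,None,fx=8,fy=8,interpolation=cv2.INTER_CUBIC),alpha=1.5))
print(manip.get_position())
```

```text
369.29656140069386 277.5098273212117 207.71967798486006
[0.54438775 0.16511249 0.26030728]
```

View pics/s2.png

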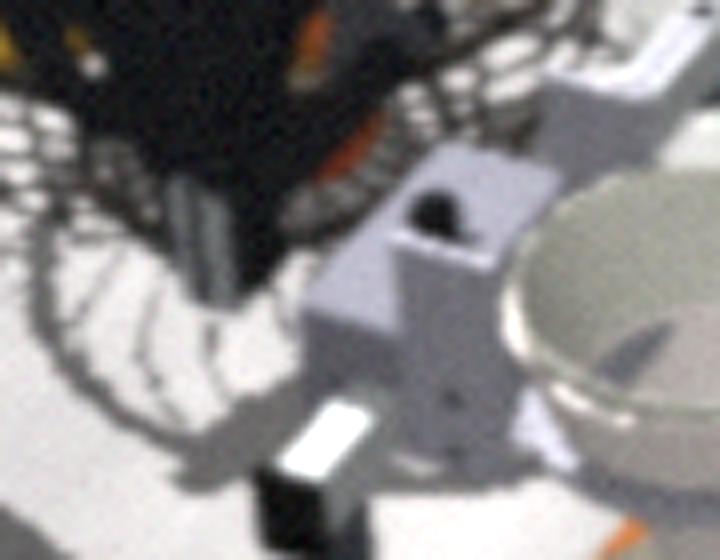

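The plate's near edge spans (400,240) to (395,330) in this crop, which matches its projected top corner at z 0.257. The fingertips at (215,305) look higher than nominal, so I'll push 10 mm lower (still clear of the rim, which ends at x≈0.50) and feel for contact.

Run:
```python
from h import *
from rig import manip
o=down(0)
manip.servo_line((.544,.165,.250),o)
f0=np.mean([manip.get_contact_force() for _ in range(3)],0);print(f0,manip.get_time())
y=.140;manip.servo_line((.544,y,.250),o,rate=.08)
while y>.10:
    y-=.003;manip.servo_line((.544,y,.250),o,rate=.03)
    f=manip.get_contact_force()-f0;print(round(y,4),manip.get_position().round(4),f.round(1),round(manip.get_time(),2))
    if abs(f[1])>4:break
```

```text
[-0.51216008 -0.04052687  0.00234342] 5.1417
0.137 [0.544 0.137 0.25 ] [ 1.3  1.1 -0.5] 5.85
0.134 [0.5439 0.134  0.25  ] [ 0.3 -0.5 -0.1] 6.1
0.131 [0.544  0.1309 0.25  ] [-0.5  1.  -0.1] 6.35
0.128 [0.544  0.1278 0.25  ] [ 0.8  0.2 -0.4] 6.6
0.125 [0.544  0.1248 0.25  ] [ 0.5 -0.2  0.2] 6.85
0.122 [0.544  0.1218 0.25  ] [1.1 0.4 0.5] 7.1
0.119 [0.544  0.1188 0.25  ] [-0.1  0.2  1.2] 7.35
0.116 [0.544  0.1158 0.25  ] [0.2 0.3 0.3] 7.6
0.113 [0.544  0.1128 0.25  ] [ 0.3 -0.1  0.2] 7.85
0.11 [0.544  0.1098 0.25  ] [-0.   0.3 -0.4] 8.1
0.107 [0.544  0.1068 0.25  ] [ 0.7 -0.2  0.5] 8.35
0.104 [0.544  0.1038 0.25  ] [0.6 0.4 0. ] 8.6
0.101 [0.544  0.1008 0.25  ] [ 0.6 -0.1 -0.7] 8.85
0.098 [0.544  0.0979 0.25  ] [ 0.7  0.7 -0.2] 9.1
```

No contact down to y=0.098, so I need to look at where the fingers are.

Run:
```python
from h import *
from rig import manip
p,r=manip.get_position(),manip.get_ee_rot()
w=manip.camera("wrist");w["p"]=p;w["r"]=r;pickle.dump(w,open("w2.pkl","wb"))
c=manip.camera("scene");pickle.dump(c,open("s3.pkl","wb"))
a=cv2.resize(w["image"][170:420,140:420,::-1],(400,357));b=cv2.resize(c["image"][185:255,185:265,::-1],(400,350),interpolation=cv2.INTER_CUBIC)
b=cv2.convertScaleAbs(b,alpha=1.5)
cv2.imwrite("pics/m.png",np.hstack([a[:350],b]));print(p,manip.get_width())
```

```text
[0.54397852 0.0978673  0.24997294] 0.00010259513743732053
```

View pics/m.png

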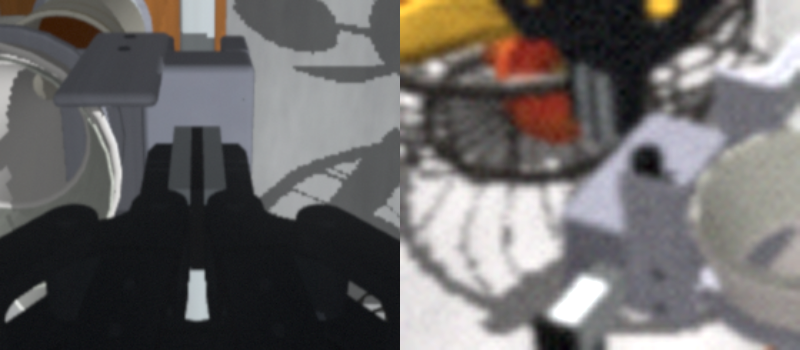

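The wrist half shows a dark plate at crop (60 to 170, 35 to 105), left of the fingers (toward the robot) and hiding the dripper, so it is high up. That looks like the tab, at a smaller x than the rail. I'll cast rays to check.

Run:
```python
from h import *
w=pickle.load(open("w2.pkl","rb"));c=pickle.load(open("c.pkl","rb"))["top"]
T=np.eye(4);T[:3,:3]=R.from_rotvec(w["r"]).as_matrix();T[:3,3]=w["p"];T=T@w["mount"];print(T.round(3))
k=400/280
for n,P in dict(dTL=(92,36),dTR=(174,36),dBL=(55,103),dBR=(160,103),pin=(125,48),bTL=(165,62),bTR=(250,66),bBR=(250,195),rail=(197,20)).items():
    u,v=140+P[0]/k,170+P[1]/k
    print(n,(round(u),round(v)),*[onz(w,u,v,z,T)[:2].round(3) for z in(.2,.229,.257)])
for P in[(72,65),(68,118),(80,30),(195,30),(80,85),(195,85),(200,118)]:
    print("top",P,*[onz(c,160+P[0]/3,185+P[1]/3,z)[:2].round(3) for z in(.2,.229,.257)])
```

```text
[[ 1.     0.    -0.001  0.545]
 [-0.    -0.955 -0.296  0.174]
 [-0.001  0.296 -0.955  0.404]
 [ 0.     0.     0.     1.   ]]
dTL (204, 195) [0.503 0.118] [0.509 0.126] [0.515 0.134]
dTR (262, 195) [0.536 0.118] [0.538 0.126] [0.539 0.134]
dBL (178, 242) [0.486 0.089] [0.495 0.101] [0.503 0.113]
dBR (252, 242) [0.53  0.089] [0.532 0.101] [0.534 0.113]
pin (228, 204) [0.516 0.113] [0.521 0.122] [0.525 0.13 ]
bTL (256, 213) [0.532 0.107] [0.534 0.117] [0.536 0.126]
bTR (315, 216) [0.567 0.106] [0.564 0.115] [0.561 0.125]
bBR (315, 306) [0.569 0.046] [0.566 0.064] [0.562 0.081]
rail (278, 184) [0.545 0.125] [0.545 0.132] [0.545 0.139]
top (72, 65) [0.539 0.121] [0.536 0.115] [0.533 0.109]
top (68, 118) [0.501 0.122] [0.5   0.116] [0.498 0.11 ]
top (80, 30) [0.564 0.117] [0.56  0.111] [0.557 0.105]
top (195, 30) [0.566 0.035] [0.563 0.031] [0.559 0.028]
top (80, 85) [0.525 0.115] [0.522 0.109] [0.52  0.103]
top (195, 85) [0.527 0.034] [0.525 0.03 ] [0.522 0.026]
top (200, 118) [0.504 0.029] [0.502 0.026] [0.5   0.022]
```

The plate's outer face is at y≈0.115, x 0.503 to 0.535 (31 mm wide, as given), with its top edge at z≈0.257. The fingers passed beside it, so I'll back out, shift to x=0.519 and push.

Run:
```python
from h import *
from rig import manip
o=down(0);X,Z=.519,.248
manip.servo_line((.544,.16,.250),o,rate=.1);manip.servo_line((X,.16,Z),o,rate=.1)
manip.hold(.1);f0=np.mean([manip.get_contact_force() for _ in range(3)],0);print(f0,manip.get_time())
F=lambda:manip.get_contact_force()-f0
y=.135;manip.servo_line((X,y,Z),o,rate=.08)
y0=None
while y>.108:
    y-=.003;manip.servo_line((X,y,Z),o,rate=.03);f=F()
    if abs(f[1])>4: y0=y;print("contact",y,f.round(1));break
assert y0
manip.servo_line((X,y0-.108,Z),o,rate=.05);print("slid",manip.get_position().round(4),F().round(1),manip.get_time())
y=y0-.108
while y0-y<.164:
    y-=.0015;manip.servo_line((X,y,Z),o,rate=.02);f=F()
    print(round(y0-y,4),f.round(1))
    if f[1]>5.5:break
p=manip.get_position();print(p,manip.get_time())
manip.servo_line((X,p[1]+.05,Z),o,rate=.1);print(F(),manip.get_time())
c=manip.camera("top");cv2.imwrite("pics/t2.png",cv2.resize(c["image"][185:285,160:420,::-1],None,fx=3,fy=3,interpolation=cv2.INTER_CUBIC))
```

```text
[0.48102027 0.48683943 1.00484449] 10.4667Traceback (most recent call last):
  File "<stdin>", line 12, in <module>
AssertionError
```

No contact at z=0.248 even at y=0.108, so the shut fingertips must be passing over the plate, as the scene view suggested. I'll re-approach lower; the rail top at 0.200 is still clear.

```bash
cat > push.py <<'E'
from h import *
from rig import manip
o=down(0);X,Z=.519,.232
manip.servo_line((X,.15,.248),o,rate=.15);manip.servo_line((X,.15,Z),o,rate=.1)
manip.hold(.1);f0=np.mean([manip.get_contact_force() for _ in range(3)],0);print(f0,manip.get_time())
F=lambda:manip.get_contact_force()-f0
y=.132;manip.servo_line((X,y,Z),o,rate=.08)
y0=None
while y>.108:
    y-=.003;manip.servo_line((X,y,Z),o,rate=.03);f=F()
    if abs(f[1])>4: y0=y;print("contact",y,f.round(1));break
assert y0
manip.servo_line((X,y0-.108,Z),o,rate=.05);print("slid",manip.get_position().round(4),F().round(1),manip.get_time())
y=y0-.108
while y0-y<.164:
    y-=.0015;manip.servo_line((X,y,Z),o,rate=.02);f=F()
    print(round(y0-y,4),f.round(1))
    if f[1]>5.5:break
p=manip.get_position();print(p,manip.get_time())
manip.servo_line((X,p[1]+.05,Z),o,rate=.1);print(F(),manip.get_time())
c=manip.camera("top");cv2.imwrite("pics/t2.png",cv2.resize(c["image"][185:285,160:420,::-1],None,fx=3,fy=3,interpolation=cv2.INTER_CUBIC))
E
python3 push.py
```

```text
[-0.8208113   0.95009912  0.04630351] 14.025
contact 0.123 [ 0.4  8.2 -1.9]
slid [0.5188 0.0148 0.232 ] [0.3 0.1 0.7] 17.4583
0.1095 [0.2 0.9 0.7]
0.111 [0.  0.9 1. ]
0.1125 [-0.4  1.5  1.1]
0.114 [-0.7  1.5  1.3]
0.1155 [-0.6  0.5  0.6]
0.117 [-0.8  1.2  0.8]
0.1185 [-2.2  1.1  0.5]
0.12 [-0.7  0.1 -1.1]
0.1215 [-0.2 -0.5 -0.9]
0.123 [-0.5  0.4 -1. ]
0.1245 [-0.5  0.9 -1.2]
0.126 [ 0.1  1.2 -0.8]
0.1275 [ 0.1  0.8 -1.3]
0.129 [ 0.2  1.3 -1.4]
0.1305 [ 0.2  0.6 -0.7]
0.132 [ 0.5  0.6 -1.7]
0.1335 [ 1.1  0.6 -1.6]
0.135 [ 0.3  1.2 -1.9]
0.1365 [ 0.9  0.8 -1.9]
0.138 [ 0.9  1.  -2.1]
0.1395 [ 1.1  0.4 -1.4]
0.141 [ 0.7  0.8 -1.3]
0.1425 [ 1.4  0.1 -0.4]
0.144 [ 1.9 -1.2  0.5]
0.1455 [ 1.  -1.4  0.5]
0.147 [ 0.6 -0.9 -0. ]
0.1485 [ 1.9 -0.7  0.3]
0.15 [ 1.  -0.1  0.8]
0.1515 [1.2 4.4 0. ]
0.153 [0.6 8.1 0.7]
[ 0.51899618 -0.02829532  0.23200881] 24.9583
[ 0.27179163 -1.26910489  0.11955654] 25.625
```

The feel is clear: the force dropped at about 142 mm travel, then there was resistance at about 151 mm with 8 N, and it stayed after release, about 10 mm from the mug's axis. Next the timer: grip with feel, turn, and check before handing in.

Run:
```python
from h import *
from rig import manip
X,Y,a0=.430,-.351,-np.pi/2-.1
p=manip.get_position();manip.servo_line((p[0],p[1],.30),down(0),rate=.2)
manip.move_to((.42,-.12,.30),down(-.8));manip.move_to((X,Y,.12),down(a0))
manip.command_gripper(.045,40)
manip.servo_line((X,Y,.075),down(a0),rate=.12)
f0=np.mean([manip.get_contact_force() for _ in range(3)],0);z=.062
manip.servo_line((X,Y,z),rate=.05)
while z>.026:
    f=manip.get_contact_force()-f0
    if f[2]>3:break
    z-=.003;manip.servo_line((X,Y,z),rate=.03)
print("touch",z,f.round(1),manip.get_time())
p=manip.get_position();r=manip.get_ee_rot()
c=manip.camera("wrist");c2=manip.camera("scene")
a=cv2.resize(c["image"][150:350,160:400,::-1],(400,333));b=cv2.resize(c2["image"][160:260,210:370,::-1],(400,250),interpolation=cv2.INTER_CUBIC)
b=cv2.copyMakeBorder(b,0,83,0,0,cv2.BORDER_CONSTANT);cv2.imwrite("pics/g.png",np.hstack([a,b]))
```

```text
touch 0.025999999999999975 [ 1.1 -0.5 -0.4] 32.45
```

View pics/g.png

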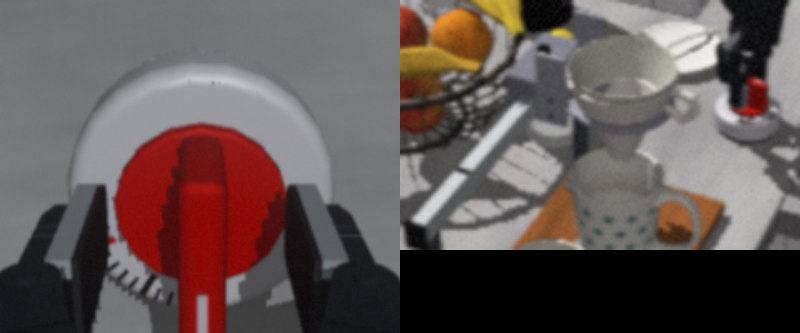

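The right half shows the dripper standing over the dotted mug. The left half shows the pads at (105,230) and (290,230), either side of the bar at (202,230), with their tips partway down its height and no contact. I'll grip here, wind it and turn it back.

Run:
```python
from h import *
from rig import manip
p=manip.get_position();print(p,manip.get_joint_positions().round(3))
manip.command_gripper(0.0,40)
print("w",manip.get_width(),manip.get_grip_force(),manip.get_contact_force().round(1))
X,Y,Z=.430,-.351,p[2]
def turn(th):
    manip.move_to((X,Y,Z),down(-np.pi/2-th));manip.hold(.15)
    print(th,manip.get_width(),manip.get_torque().round(3),manip.get_contact_force().round(1),manip.get_time())
for th in(.5,.9,1.3):turn(th)
for th in(.9,.48):turn(th)
manip.command_gripper(.05);manip.servo_line((X,Y,.15),rate=.2)
manip.move_to((.36,-.352,.29),down(-np.pi/2));manip.hold(.1)
c=manip.camera("wrist");t=manip.camera("scene")
a=cv2.resize(c["image"][55:145,230:330,::-1],(400,360),interpolation=cv2.INTER_CUBIC);b=cv2.resize(t["image"][150:240,230:330,::-1],(400,360),interpolation=cv2.INTER_CUBIC)
cv2.imwrite("pics/f.png",np.hstack([a,b]));print(manip.get_time())
```

```text
[ 0.42998953 -0.35098854  0.02594469] [-0.706  0.616  1.881  0.     0.646  0.965]
w 0.010476446897938158 43.785831928253174 [-2.5 -4.6  0.1]
0.5 0.01022122473779755 [-1.251  0.69  -0.032] [-4.8 -7.9  0.5] 33.5667
0.9 0.009946810515550826 [-1.865  1.161 -0.061] [ -7.1 -11.4   0.1] 34.1833
1.3 0.00999738234672901 [-2.444  1.785 -0.052] [-11.4 -14.9  -0.2] 34.8
0.9 0.010184383521742042 [-1.909  1.166  0.041] [ -7.5 -10.    0.7] 35.4167
0.48 0.010413264826759968 [-1.153  0.673  0.046] [-4.3 -7.9  0. ] 36.05
38.15
```

View pics/f.png

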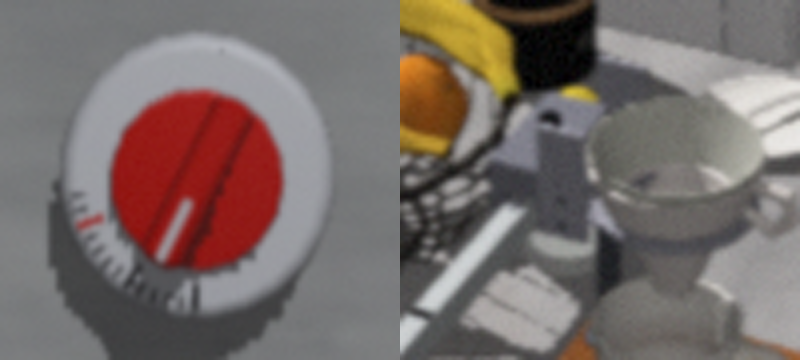

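The right half shows the carriage still seated over the dotted mug. The pointer reads slightly low by eye, so I'll compute the angle properly by casting its pixels onto their planes.

Run:
```python
from h import *
from rig import manip
p,r=manip.get_position(),manip.get_ee_rot();n=manip.camera("wrist");n["p"]=p;n["r"]=r
pickle.dump(n,open("w4.pkl","wb"))
w1=pickle.load(open("w1.pkl","rb"))
for w in(w1,n):
    T=np.eye(4);T[:3,:3]=R.from_rotvec(w["r"]).as_matrix();T[:3,3]=w["p"];T=T@w["mount"]
    im=w["image"].astype(int);hsv=cv2.cvtColor(w["image"],cv2.COLOR_RGB2HSV)
    red=(((hsv[...,0]<8)|(hsv[...,0]>172))&(hsv[...,1]>140)&(hsv[...,2]>50)).astype(np.uint8);red[:60]=0;red[140:]=0;red[:,:235]=0;red[:,320:]=0
    k,l,s,ce=cv2.connectedComponentsWithStats(red);i=1+s[1:,4].argmax()
    disc=(l==i).astype(np.uint8);e=cv2.minEnclosingCircle(cv2.findNonZero(disc));C=onz(w,*e[0],.032,T)
    hull=np.zeros_like(disc);cv2.fillConvexPoly(hull,cv2.convexHull(cv2.findNonZero(disc)),1)
    ptr=(hull==1)&(im[...,1]>85)&(im[...,0]>120)&(hsv[...,1]<190)
    ys,xs=np.nonzero(ptr);ok=np.hypot(xs-e[0][0],ys-e[0][1])<21;xs,ys=xs[ok],ys[ok]
    P=np.array([onz(w,x,y,.063,T)[:2] for x,y in zip(xs,ys)]);vx=cv2.fitLine(P.astype(np.float32),cv2.DIST_HUBER,0,.001,.01).ravel()
    th=np.arctan2(vx[1],-vx[0]); th=(th+np.pi/2)%np.pi-np.pi/2
    print("pointer px",len(xs),"angle cw from -x",round(th,3),"centre",C.round(4),"mean",P.mean(0).round(4))
    # red mark: small red comps outside
    for j in range(1,k):
        if j!=i and s[j,4]>=2:
            q=onz(w,*ce[j],.026,T);d=q-C;print("  red",ce[j].round(1),s[j,4],"r",np.hypot(*d[:2]).round(4),"ang",np.arctan2(d[1],-d[0]).round(3))
    q=[(285,455)] if w is w1 else [(193*1.5,295*1.5)]
    u,v=230+q[0][0]/6,55+q[0][1]/6;d=onz(w,u,v,.026,T)-C;print("  zero ang",np.arctan2(d[1],-d[0]).round(3),"r",np.hypot(*d[:2]).round(4))
```

```text
pointer px 46 angle cw from -x 0.128 centre [ 0.4289 -0.3521  0.032 ] mean [ 0.4175 -0.3507]
  zero ang 0.001 r 0.0321
pointer px 49 angle cw from -x 0.485 centre [ 0.4291 -0.351   0.032 ] mean [ 0.4182 -0.3458]
  zero ang -0.0 r 0.0307
```

The pointer measures about 0.47 rad (0.485 by line fit, 0.447 from centre offset) with the zero mark at 0.00. That matches the commanded 0.48, so the wind to 1.3 went past the red mark. The arm is clear of everything.

```bash
python3 -c "
from rig import manip
print(manip.sign_off(),manip.get_time())"
```

```text
the job is handed in; nothing more can be done
the job is handed in; nothing more can be done
```

The job is handed in: by feel and camera the carriage is clicked home over the dotted mug, and the timer, wound to 1.3 rad (past the red mark), reads about 0.47 rad (4 minutes); the judge's result was not shown.

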